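Hang the lift-off clean-out door on the saw's dust box and shut it

ROBOT

A 6-joint arm with a two-finger parallel gripper is mounted at the origin on the work surface. World frame = base frame: x ahead of the robot, y to its left, z up, the work surface at z = 0. Lengths are in m, angles in rad, forces in N, time in s.
With the tool pointing down it reaches from about 0.25 to 0.725 m from the base axis. Payload 4 kg.
Tool frame: the origin (TCP) lies on the centre line of the jaws, within the pads' length; the fingertips stand 17 mm ahead of it and the grasp point (between the pads) lies 2 mm behind it; z points along the fingers, y is the line along which they close (so a half turn about z gives the same grasp; the last joint's range is limited). The gripper opens to 85 mm and grips with 20 to 120 N. Pads are 22 mm wide; open, the fingers measure 114 mm over their backs; the gripper's body (76 mm by 85 mm) begins 54 mm behind the grasp point. The pads swing forward as they close: fully open they stand 13 mm farther back than shut.
Start: joints at [-1.277, 0.241, 0.005, 1.335, 0, 1.571], TCP at [0.145, -0.479, 0.248] pointing down, gripper open.
Joint ranges: [-2.72, 2.72], [-1.05, 1.87], [-1.09, 1.28], [-1.99, 2.15], [-1.42, 1.44], [-3.14, 3.14]. Speed limits (rad/s): [2.79, 2.79, 3.14, 3.14, 3.14, 3.14].

INTERFACE

Orientations are given as a unit quaternion [x, y, z, w].
In Python, from workcell import get_obs, imaging, order gives the robot as it stands.
- The arm moves only by the tool apply_moves, never from a script. Its argument "targets" is a list that holds one entry, the list of rows, each a list of 5 numbers: the shift along the world's x, y, z in units of 40 mm (1.0 is 40 mm), then the turn about the world's z in degrees, then the gripper command: -1 is shut, 1 is fully open, values between are in proportion. In form: [[[dx, dy, dz, turn, fingers], ...]]. A call has 1 to 8 rows; each row shifts and turns the commanded pose from where the row before left it; what a row does not reach is not made up. A row lasts 1/12 s, in which the tool goes at most 41.7 mm and 7.16 degrees, less where a joint would pass 70% of its speed; a pose out of reach is approached as far as the arm can. A call is refused whole if a number of a shift passes 1 or a number of a turn 7.16, either way. A call with a gripper value outside its range is refused whole. The fingers move at their own pace and stop on an object; the grip force is fixed at half the most. Time passes only in rows, so rows that do not move let the fingers close. It gives the time, the measured TCP pose, the force, the opening and the grip force at its end, in the units of the state.
- get_obs(): the state, without advancing time (a new reading comes with each control period).
- imaging.camera(name): name is "scene" or "top"; returns (picture, depth): 384x512x3 uint8, blue, green, red; 384x512 float32, m along the optical axis (not along the pixel's ray), 0 where there is no reading.
- imaging.get_calibration(name): a dict with "camera_matrix" (3x3 intrinsics, pixels), "eye" and "rotation" of the camera in the world. Camera axes: x right, y down, z forward; pixel columns grow to the right and rows downward; lengths in m; the calibration is good to about 2 mm. A picture is of the moment at which its call begins. get_calibration takes no time and is no camera call.
- order.job_done(): hands the job in; it is judged then, once.
The state is a dict: "clock": time; "joint_pos": joint angles; "joint_vel": joint speeds; "tau": joint torques, N m; "eef_pos": TCP position; "tool_rot": TCP orientation; "ft_force": force on the tool from outside, world axes, zero at the start; "ft_torque": the same for the moment, N m; "grip_width": finger opening in m; "grasp_force": force on a finger pad.
Only numpy, scipy, OpenCV 4.12 (cv2) and the standard library are available. Lean on these libraries where they do the work, as an engineer would, in place of code of your own. Each camera call takes 0.05 s, during which the arm holds its last target. There are 200 camera calls.

TASK

The plywood clean-out door of the saw's dust box has been lifted off and stands on the bench. Hang it back: holding it swung open, gently lower it so that both its hinge knuckles drop fully home over the two pins of the box, feeling for the pins and never forcing the door, then gently swing it fully shut against its frame and let go. Leave the other things on the bench where they are.

Things in the scene. Friction and masses are not known exactly. Their poses are not given: they have to be found in the camera images.
- door: lift-off door, standing upright on the bench: plain plywood panel 21 mm thick (x), 120 wide (y), 170 high (z), 0.35 to 0.55 kg, balanced within 10 mm of mid-width. Origin: centre of its underside; x points from outer to inner face, z up. Two hinge knuckles at the -y edge on one upright axis at x -13.5, y -72 mm; 3 mm straps on the outer face reach from them to y 8
- knuckle_low (a point): point on the door: centre of the lower end of the lower knuckle, on the knuckle axis, 18 mm above the door's underside. Each knuckle is a steel tube open at both ends, 24 mm long, 20 mm outside, 12 mm bore; the lower one spans z 18 to 42 mm of the door
- knuckle_high (a point): point on the door: centre of the lower end of the upper knuckle, straight above the lower one (spans z 113 to 137 mm of the door)
- door_top (a point): point on the door: middle of its bare top edge (x 0, y 0, z 170 mm of the door), 21 mm thick; faces and edge are bare down to 33 mm below it
- door_handle (a point): point on the door: middle of the grip of an upright D handle of 8 mm steel bar on the outer face (x -34, y 42, z 77 mm of the door; spans z 48 to 106, stands out to x -38)
- door_edge (a point): point on the door: middle of the inner face's free edge (x 10.5, y 60, z 85 mm of the door), 132 mm in y from the knuckle axis
- dust_box: dust box, fixed to the bench: dark plywood, 200 mm deep (x), 190 wide (y), 239 high, light top boards with a blade slot, grey spigot behind. Origin: centre of its underside; x points from front face (x -100) to back, z up. Clean-out opening in the front face with a black stop rim 4 mm proud; at the front's -y end a steel hinge plate with two pins, one above the other
- seat_low (a point): nominal point on the box: foot of the lower pin (x -128, y -75, z 63 mm of the box), where the lower knuckle seats on its bracket arm. The hinge plate is packed out and has slotted holes: both pins together really stand 0 to 4 mm further out (box -x) and up to 6 mm either way along the box's y; this point does not show it. The plate is screwed tight
- seat_high (a point): nominal foot of the upper pin, 95 mm above the lower, off by the same amount. Pins: upright, 10 mm thick, 26 mm tall, square-cut flat tops. Bracket arms: 14 mm wide, 8 thick, out to x -135 of the box. So the door comes in sideways, raised 26 to 63 mm above seated height (lower knuckle over the lower pin, under the upper arm), then is lowered
- top_board (a point): point on the box: front lower edge of the top board (x -116, y 0, z 221 mm of the box), which overhangs the front face by 16 mm, 6 mm above the hung door's top edge (hung, the door's underside is at z 45 mm). So the door goes on or off only when more than about 60 degrees open
- frame_edge (a point): point on the box: where door_edge rests on the stop rim when shut (x -104, y 57, z 130 mm of the box). Shut, the door's axes lie along the box's; open, its yaw is the box's plus the opening angle (counterclockwise from above). The hung door swings freely with 1 mm play at the pins and stays where it is left
- offcut: a bystander, to be left alone: a plain oak offcut block, 140 x 70 x 45 mm, lying on the bench; origin on its underside
- square: a bystander, to be left alone: a try square lying flat: dark wooden stock 100 x 20 x 16 mm, steel blade 150 x 40 mm; origin on its underside
- wrench: a bystander, to be left alone: an open-ended steel wrench lying flat; origin on its underside
- tape: a bystander, to be left alone: a grey tape measure, 72 x 34 x 66 mm, standing on edge; origin on its underside
- glue: a bystander, to be left alone: a white glue bottle, 60 mm across, 170 mm tall, standing; origin on its underside
- brush: a bystander, to be left alone: a hand brush with a wooden handle, lying flat; origin on its underside
- push_stick: a bystander, to be left alone: a plywood push stick, about 310 mm long and 14 mm thick, lying flat near the fence; origin on its underside
Mind the look-alikes: they are no part of the job. There is more than one size of the door; the job needs the larger.

How it is judged:
On the way, in this order (a step that is already met when the one before it is completed fails the run):
1. both knuckles are fully home over their pins (z of knuckle_low in the frame of dust_box between 0.059 and 0.067 m and x of knuckle_low in the frame of dust_box between -0.136 and -0.123 m and y of knuckle_low in the frame of dust_box between -0.084 and -0.066 m and z of knuckle_high in the frame of dust_box between 0.154 and 0.162 m and x of knuckle_high in the frame of dust_box between -0.136 and -0.123 m and y of knuckle_high in the frame of dust_box between -0.084 and -0.066 m), for 0.2 s.
2. the door, still on its pins, is swung shut against its frame (all of step 1 and x of door_edge in the frame of dust_box above -0.11 m), for 0.2 s.
At the end, for the whole second after the job is handed in: the door hangs at rest on its pins, each knuckle seated on its bracket arm (within 4 mm of seated height) and on the pin, and is shut: its free edge within 6 mm of the stop rim; the robot has let go (all of step 2 and linear speed of door below 0.01 m/s); the robot touches nothing.
It fails at once if the door is forced: it presses on the dust box, its pins or brackets with over 30 N (contact force between door and dust_box above 30 N).
It fails at once if one of the other things on the bench is moved by over 20 mm (distance of any of offcut, square, wrench, tape, glue, brush, push_stick from where it was at the start of the episode above 0.02 m).
It also fails if it takes over 72 s, if anything falls off the work surface, if the arm or the gripper's body presses on something with over 40 N, if the wrist force passes 120 N, or if a joint passes its speed limit or range.

## Working session

There is one attempt and no reset: what is moved stays moved. The work goes in short steps, Python scripts to look and compute and a tool call to move; the robot and the scene stay as the last step left them, time stands still between calls to the robot, and variables do not carry over. Pictures are saved under pics/ and viewed, at most 10 in all, crops included, and the job is handed in when it is done.

Besides the shell and the picture viewer there is one more tool, called as name([rows], argument=value, ...), one row to a line, values as JSON. apply_moves: Moves the arm, as the interface text tells. Its arguments: {"type":"object","properties":{"targets":{"type":"array","items":{"type":"array","items":{"type":"array","items":{"type":"number"}}}}},"required":["targets"]}

```bash
mkdir -p pics
cat > h.py <<'E'
import numpy as np, cv2
from workcell import get_obs, imaging, order
def cam(n):
    p,d=imaging.camera(n); c=imaging.get_calibration(n)
    return np.array(p),np.array(d),np.array(c["camera_matrix"]),np.array(c["eye"]),np.array(c["rotation"])
def pts(d,K,e,R):
    v,u=np.mgrid[:d.shape[0],:d.shape[1]]
    return (np.dstack([(u-K[0,2])/K[0,0],(v-K[1,2])/K[1,1],np.ones_like(d)])*d[...,None])@R.T+e
E
python3 - <<'E'
from h import *
for n in("scene","top"):
    p,d,K,e,R=cam(n); cv2.imwrite(f"pics/{n}0.png",p); np.savez(f"{n}0.npz",p=p,d=d,K=K,e=e,R=R)
    print(n,K[0,0],e.round(3),R.round(3).tolist())
    P=pts(d,K,e,R); g=P[100,100]; print((d>0).mean(),g)
E
```

```text
scene 430.00745922569365 [1.341 0.499 1.088] [0.486, 0.796, -0.302, -0.197]Traceback (most recent call last):
  File "<stdin>", line 5, in <module>
  File "h.py", line 8, in pts
    return (np.dstack([(u-K[0,2])/K[0,0],(v-K[1,2])/K[1,1],np.ones_like(d)])*d[...,None])@R.T+e
           ~~~~~~~~~~~~~~~~~~~~~~~~~~~~~~~~~~~~~~~~~~~~~~~~~~~~~~~~~~~~~~~~~~~~~~~~~~~~~~^~~~
ValueError: matmul: Input operand 1 has a mismatch in its core dimension 0, with gufunc signature (n?,k),(k,m?)->(n?,m?) (size 4 is different from 3)
```

View pics/scene0.png

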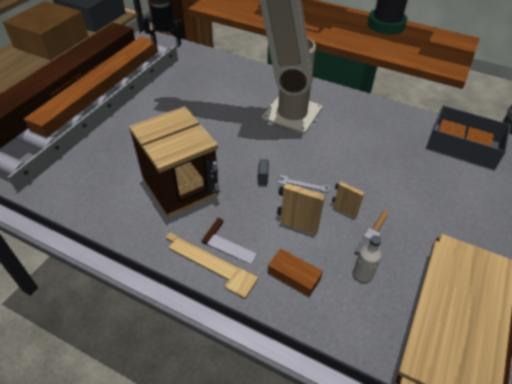

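The scene view shows the dust box at about (180,160), the large door at (300,207) with knuckles on its left, and the small door at (348,200). The calibration rotation is a quaternion, so I'll convert it.

```bash
sed -i 's/np.array(c\["rotation"\])/Rot.from_quat(c["rotation"]).as_matrix()/; 1a from scipy.spatial.transform import Rotation as Rot' h.py
python3 - <<'E'
from h import *
for n in("scene","top"):
    p,d,K,e,R=cam(n); cv2.imwrite(f"pics/{n}0.png",p); np.savez(f"{n}0.npz",p=p,d=d,K=K,e=e,R=R)
    P=pts(d,K,e,R); print(n,K[0,0],e.round(3),R.round(3).tolist(),(d>0).mean())
    for v,u in [(120,300),(207,300),(200,348),(160,180),(130,190)]: print(u,v,P[v,u].round(3))
E
```

```text
scene 430.00745922569365 [1.341 0.499 1.088] [[-0.451, 0.655, -0.607], [0.893, 0.346, -0.289], [0.021, -0.672, -0.74]] 0.9959004720052084
300 120 [0.046 0.054 0.015]
300 207 [0.538 0.255 0.107]
348 200 [0.409 0.368 0.068]
180 160 [ 0.642 -0.085  0.235]
190 130 [ 0.52  -0.13   0.238]
top 438.5664643101495 [0.478 0.134 1.463] [[-0.015, -0.998, 0.059], [-1.0, 0.014, -0.005], [0.004, -0.059, -0.998]] 0.995941162109375
300 120 [ 0.797 -0.033 -0.003]
300 207 [ 0.503 -0.026  0.004]
348 200 [ 0.517 -0.135  0.241]
180 160 [0.666 0.372 0.002]
190 130 [0.768 0.338 0.001]
```

View pics/top0.png

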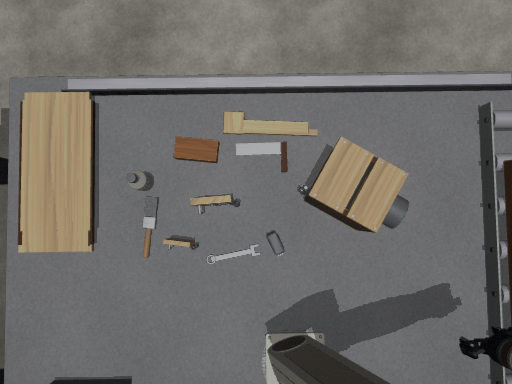

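Candidates for the door: the large panel at top (212,200)/scene (300,207), and the small one at top (180,243)/scene (348,200). I choose the larger at (212,200). The hinge is at top (304,189). Next I'll measure both from the two depth views.

Run:
```python
from h import *
L={n:np.load(n+"0.npz") for n in("scene","top")}
C={n:pts(*[L[n][k] for k in "dKeR"]) for n in L}
def rect(Q): 
    (c,s,a)=cv2.minAreaRect(Q.astype(np.float32)); return np.round(c,4),np.round(s,4),round(a,2)
for n in L:
    P=C[n]; 
    m=(P[...,2]>.228)&(P[...,2]<.25)&(abs(P[...,0]-.53)<.2)&(P[...,1]<.02)&(P[...,1]>-.35)
    Q=P[m]; print(n,"boxtop",len(Q),np.median(Q[:,2]).round(4),rect(Q[:,:2]*1000))
    m=(P[...,2]>.155)&(P[...,2]<.18)&(abs(P[...,0]-.52)<.08)&(abs(P[...,1]-.26)<.12)
    Q=P[m]; print("doortop",len(Q),np.median(Q[:,2]).round(4),rect(Q[:,:2]*1000))
    m=(P[...,2]>.05)&(P[...,2]<.18)&(abs(P[...,0]-.52)<.08)&(abs(P[...,1]-.23)<.12)
    Q=P[m]; print("door any",len(Q),Q.min(0).round(3),Q.max(0).round(3))
    if n=="scene":
        # inner face
        c=Q[Q[:,2]<.15]; A=np.c_[c[:,1],c[:,2],np.ones(len(c))]
        for _ in range(4):
            k=np.linalg.lstsq(A,c[:,0],rcond=None)[0]; r=abs(c[:,0]-A@k)<.006; A=A[r];c=c[r]
        print("inner face x=ay+bz+c",k.round(4),len(c),"y range",np.percentile(c[:,1],[1,99]).round(4))
    # small dark hinge stuff near box front
    m=(P[...,2]>.12)&(P[...,2]<.22)&(abs(P[...,0]-.54)<.04)&(abs(P[...,1]+.03)<.05)
    v,u=np.nonzero(m); print("hinge",[(a,b,*P[b,a].round(3)) for a,b in zip(u,v)][::max(1,len(u)//25)])
o=get_obs(); print(o["eef_pos"],Rot.from_quat(o["tool_rot"]).as_matrix().round(3).tolist())
a=cv2.resize(L["scene"]["p"][150:250,200:370],None,fx=4,fy=4,interpolation=2)
b=cv2.resize(L["scene"]["p"][110:215,125:225],None,fx=4,fy=4,interpolation=2)
cv2.imwrite("pics/crop1.png",cv2.resize(np.hstack([a,cv2.resize(b,(380,400))]),(800,304)))
```

```text
scene boxtop 3163 0.2381 (array([ 561.9894, -167.0711]), array([227.0791, 193.1518]), 59.82)
doortop 358 0.168 (array([527.7021, 255.5528]), array([ 28.8846, 119.4856]), 2.69)
door any 1315 [0.509 0.174 0.05 ] [0.545 0.316 0.175]
inner face x=ay+bz+c [-0.0658 -0.0026  0.5549] 830 y range [0.1978 0.3151]
hinge [(np.int64(214), np.int64(150), np.float64(0.529), np.float64(-0.042), np.float64(0.201)), (np.int64(214), np.int64(152), np.float64(0.531), np.float64(-0.042), np.float64(0.195)), (np.int64(204), np.int64(154), np.float64(0.564), np.float64(-0.055), np.float64(0.208)), (np.int64(204), np.int64(155), np.float64(0.563), np.float64(-0.057), np.float64(0.203)), (np.int64(200), np.int64(156), np.float64(0.576), np.float64(-0.062), np.float64(0.207)), (np.int64(213), np.int64(156), np.float64(0.536), np.float64(-0.043), np.float64(0.182)), (np.int64(210), np.int64(157), np.float64(0.542), np.float64(-0.05), np.float64(0.179)), (np.int64(207), np.int64(158), np.float64(0.552), np.float64(-0.054), np.float64(0.182)), (np.int64(204), np.int64(159), np.float64(0.566), np.float64(-0.056),
[... 3599 characters left out ...]
np.float64(0.513), np.float64(-0.06), np.float64(0.216)), (np.int64(318), np.int64(203), np.float64(0.512), np.float64(-0.062), np.float64(0.169)), (np.int64(317), np.int64(204), np.float64(0.51), np.float64(-0.065), np.float64(0.125)), (np.int64(322), np.int64(204), np.float64(0.508), np.float64(-0.069), np.float64(0.197)), (np.int64(321), np.int64(205), np.float64(0.506), np.float64(-0.072), np.float64(0.156)), (np.int64(325), np.int64(205), np.float64(0.504), np.float64(-0.075), np.float64(0.212)), (np.int64(324), np.int64(206), np.float64(0.502), np.float64(-0.078), np.float64(0.173))]
[ 0.14465837 -0.47815867  0.24762606] [[0.957, 0.29, -0.0], [0.29, -0.957, 0.002], [0.0, -0.002, -1.0]]
```

View pics/crop1.png

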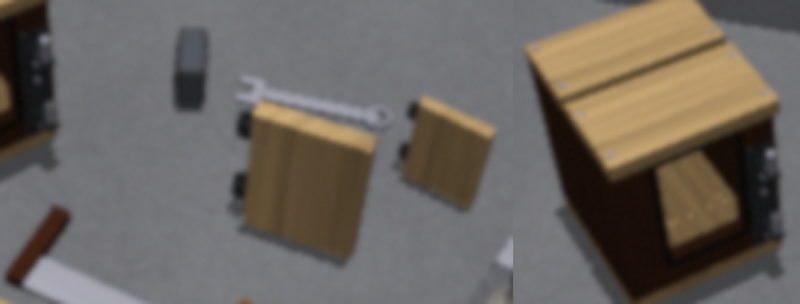

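Confirmed: the door with two dark knuckles on the left of the crop, at (240,155), is the large one. It measures 120 mm wide and 170 mm high, at (0.527, 0.256) with yaw 3.7°. The box yaw is about -120.1°, which puts the nominal pin at (0.557,-0.024). The depth view suggests (0.559,-0.021).

apply_moves([
  [[0.44,0.84,0.2,7,1],[0.44,0.84,0.2,7,1],[0.44,0.84,0.2,7,1],[0.44,0.84,0.2,7,1],[0.44,0.84,0.2,7,1],[0.44,0.84,0.2,7,1],[0.44,0.84,0.2,7,1],[0.44,0.84,0.2,7,1]],
])

```text
clock: 0.82
eef_pos: [0.2857, -0.208, 0.3126]
tool_rot: [0.803, 0.596, 0.0, 0.0]
ft_force: [0.5, -1.0, -0.5]
grip_width: 0.0855
grasp_force: 0.0
```

apply_moves([
  [[0.44,0.84,0,7,1],[0.44,0.84,0,7,1],[0.44,0.84,0,6.8,1],[0.44,0.84,0,0,1],[0.44,0.84,0,0,1],[0.44,0.84,0,0,1],[0.44,0.84,0,0,1],[0.44,0.84,0,0,1]],
])

```text
clock: 1.48
eef_pos: [0.4266, 0.061, 0.3122]
tool_rot: [0.684, 0.729, -0.0, 0.0]
ft_force: [0.6, -0.3, 0.6]
grip_width: 0.0853
grasp_force: 0.0
```

apply_moves([
  [[0.42,0.81,0,0,1],[0.42,0.81,0,0,1],[0.42,0.81,0,0,1],[0.42,0.81,0,0,1],[0.42,0.81,-0.2,0,1],[0.42,0.81,-0.4,0,1],[0,0,-0.7,0,1],[0,0,-0.7,0,1]],
])

```text
clock: 2.15
eef_pos: [0.5281, 0.2559, 0.2305]
tool_rot: [0.683, 0.73, 0.0, 0.0]
ft_force: [0.5, 0.6, -1.1]
grip_width: 0.0855
grasp_force: 0.0
```

apply_moves([
  [[0,0,-0.5,0,1],[0,0,-0.5,0,1],[0,0,-0.25,0,1],[0,0,-0.2,0,1],[0,0,-0.2,0,1],[0,0,-0.1,0,1],[0,0,-0.1,0,1],[0,0,0,0,1]],
])

```text
clock: 2.82
eef_pos: [0.5273, 0.2534, 0.1583]
tool_rot: [0.684, 0.729, 0.0, 0.0]
ft_force: [0.5, -0.5, -0.5]
grip_width: 0.0854
grasp_force: 0.0
```

apply_moves([
  [[0,0.05,0,0,1],[0,0,0,0,0],[0,0,0,0,-0.3],[0,0,0,0,-0.6],[0,0,0,0,-1],[0,0,0,0,-1],[0,0,0,0,-1],[0,0,0,0,-1]],
])

```text
clock: 3.48
eef_pos: [0.5274, 0.2555, 0.1586]
tool_rot: [0.684, 0.729, 0.0, 0.0]
ft_force: [-0.1, 0.2, 2.4]
grip_width: 0.0199
grasp_force: 59.6
```

apply_moves([
  [[0,0,0.1,0,-1],[0,0,0.3,0,-1],[0,0,0.5,0,-1],[0,0,0.5,0,-1],[0,0,0.5,0,-1],[0,0,0.3,0,-1],[0,0,0.1,0,-1],[0,0,0,0,-1]],
])

```text
clock: 4.15
eef_pos: [0.5274, 0.2555, 0.2507]
tool_rot: [0.684, 0.729, 0.0, 0.0]
ft_force: [0.3, -0.3, -4.3]
grip_width: 0.02
grasp_force: 59.2
```

apply_moves([
  [[0.1,-0.3,0,0,-1],[0.2,-0.6,0,0,-1],[0.2,-0.8,0,0,-1],[0.2,-0.8,0,0,-1],[0.2,-0.8,0,0,-1],[0.1,-0.6,0,0,-1],[0,-0.2,0,0,-1],[0,0,0,0,-1]],
])

```text
clock: 4.82
eef_pos: [0.5664, 0.0883, 0.2485]
tool_rot: [0.686, 0.728, -0.002, -0.001]
ft_force: [-0.7, 0.2, -4.7]
grip_width: 0.02
grasp_force: 59.1
```

Run:
```python
from h import *
o=get_obs(); print(o["eef_pos"],o["ft_force"],o["ft_torque"])
ims=[]
for n,(a,b,c,d_) in (("scene",(110,210,170,290)),("top",(160,230,220,330))):
    p,d,K,e,R=cam(n); np.savez(n+"1.npz",p=p,d=d,K=K,e=e,R=R)
    ims.append(cv2.resize(p[a:b,c:d_],(400,int(400*(b-a)/(d_-c))),interpolation=2))
h=max(i.shape[0] for i in ims)
cv2.imwrite("pics/crop2.png",np.hstack([cv2.copyMakeBorder(i,0,h-i.shape[0],0,0,0) for i in ims]))
```

```text
[0.566421   0.08826847 0.24845114] [-0.71445152  0.18540558 -4.68320298] [-0.0771854   0.03728435  0.01251208]
```

View pics/crop2.png

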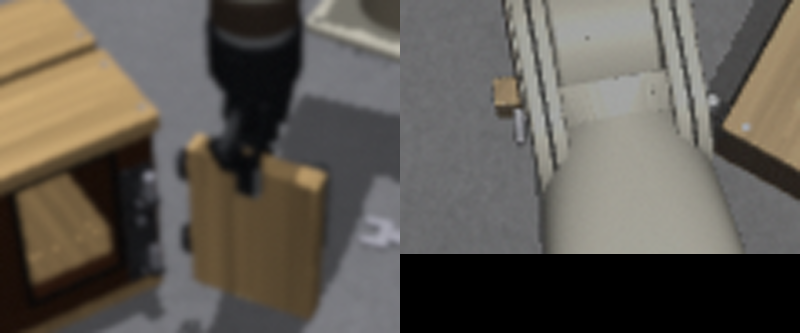

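The scene crop shows bright pins at (148,183) and (155,255), and the dark knuckles at (183,165) and (188,237). In the top crop the upper pin is a bright spot at (713,100), which is pixel (306,187). I'll compute the pin location from bright centroids in both views.

Run:
```python
from h import *
def ray(L,u,v,z):
    K,e,R=L["K"],L["e"],L["R"]; r=R@np.array([(u-K[0,2])/K[0,0],(v-K[1,2])/K[1,1],1]); return e+r*(z-e[2])/r[2]
def proj(L,X):
    K,e,R=L["K"],L["e"],L["R"]; c=R.T@(np.array(X)-e); return (K@c/c[2])[:2]
for n,i in (("top",0),("top",1),("scene",0),("scene",1)):
    L=np.load(f"{n}{i}.npz"); g=cv2.cvtColor(L["p"],6).astype(int)
    for z,X in ((.184,(.559,-.021,.184)),(.089,(.559,-.021,.089))):
        u,v=proj(L,X); u0,v0=int(round(u)),int(round(v)); print(n,i,z,"pred",u.round(1),v.round(1))
        w=g[v0-5:v0+6,u0-5:u0+6]
        if z>.1 or n=="scene": print(w)
```

```text
top 0 0.184 pred 304.5 186.8
[[109 108 107 107 106  80  76  76  76  76  75]
 [111 109 109 110 108  79  76  76  77  76  74]
 [109 108 109 112 111  81  75  75  73  74  75]
 [103 106 107  74  74  76  75  73  74  76  76]
 [ 77 103  89  80 101 159 145  85  74  73  76]
 [ 56  65  63  55 158 171 169 126  74  73  69]
 [ 63  83  72  58 115 167 170 108  58  57  48]
 [104  94  76  72  69 100  89  73  51  50  51]
 [ 64 157 118  66  58  77  70  54  49  51  53]
 [ 72  82  77  53  50  46  61  51  49  51  94]
 [ 61  56  55  49  49  49  46  40  51  71 138]]
top 0 0.089 pred 300.9 188.8
top 1 0.184 pred 304.5 186.8
[[157 163 162 122 103  80  74  74  76  75  73]
 [156 162 164 146 111  77  75  76  76  74  70]
 [156 162 163 154 114  78  74  73  75  74  72]
 [156 164 164 160  87  76  73  72  71  73  75]
 [128 159 163 162 103 151 139  83  72  71  76]
 [ 81 158 163 164 139 162 162 120  72  73  69]
 [ 75 155 163 162 148 162 163 104  58  58  50]
 [ 69 155 163 162 149 105  86  72  53  51  54]
 [ 59 152 161 160 150  88  70  56  49  49  53]
 [ 64 150 158 159 154  68  60  53  50  51  89]
 [ 66 120 152 154 155  75
[... 1547 characters left out ...]
 121 122]
 [ 27  31  42  57  69  71  78  99 115 120 121]
 [ 26  32  45  58  68  71  75  96 113 119 121]
 [ 25  33  45  57  66  70  71  87 106 118 121]]
scene 1 0.089 pred 216.9 184.1
[[ 24  23  22  22  29  57  94 113 119 121 119]
 [ 22  22  23  23  28  57  94 114 119 121 118]
 [ 23  23  22  24  31  58  94 115 120 120 118]
 [ 23  23  27  33  44  65  95 113 119 119 118]
 [ 23  26  37  54  67  77  95 110 117 118 117]
 [ 25  29  46  69  82  86  95 108 116 118 116]
 [ 26  32  47  69  81  83  91 106 116 119 117]
 [ 28  32  45  65  75  76  85 103 114 118 118]
 [ 27  32  43  62  72  73  83 101 114 118 119]
 [ 26  30  43  61  71  73  81 101 113 117 118]
 [ 27  32  40  56  67  70  76  95 110 115 116]]
```

Upper pin estimate: top view (0.558,-0.021), scene view (0.556,-0.025), so I'll aim for about (0.5575,-0.0215). I'll move the knuckle axis over it and lower to just above the pin tops.

apply_moves([
  [[0,-0.2,0,0,-1],[0,-0.3,0,0,-1],[0,-0.3,0,0,-1],[0,-0.14,0,0,-1],[0,0,-0.1,0,-1],[0,0,-0.1,0,-1],[0,0,-0.1,0,-1],[0,0,0,0,-1]],
])

```text
clock: 5.58
eef_pos: [0.5665, 0.0541, 0.2369]
tool_rot: [0.684, 0.729, -0.001, -0.001]
ft_force: [-0.1, -0.6, -5.2]
grip_width: 0.0204
grasp_force: 59.0
```

Run:
```python
from h import *
o=get_obs(); print(o["eef_pos"],o["ft_force"],o["ft_torque"],(Rot.from_quat(o["tool_rot"]).as_euler('xyz',degrees=True)).round(2))
p,d,K,e,R=cam("scene"); np.savez("scene2.npz",p=p,d=d,K=K,e=e,R=R)
cv2.imwrite("pics/crop3.png",cv2.resize(p[130:210,180:270],(720,600),interpolation=2)) if 0 else cv2.imwrite("pics/crop3.png",cv2.resize(p[130:205,190:260],(560,600),interpolation=2))
```

```text
[0.56648165 0.05405232 0.23689509] [-0.07523107 -0.63165729 -5.22084976] [ 0.06808301  0.04952486 -0.01052146] [-1.7986e+02 -1.0000e-02  9.3650e+01]
```

View pics/crop3.png

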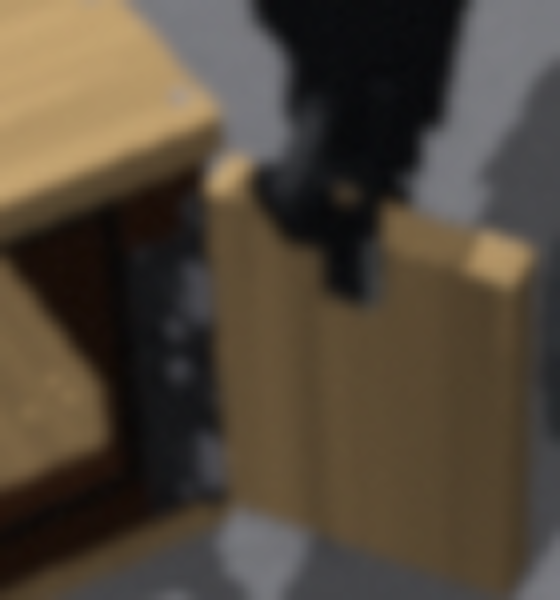

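The crop shows the door's left edge at crop x≈215 (u≈217) close beside the hinge plate, with the pins hidden behind the panel. I'll nudge y to the target and check the edge against the prediction.

apply_moves([
  [[0,-0.08,0,0,-1],[0,0,0,0,-1],[0,0,0,0,-1]],
])

```text
clock: 5.88
eef_pos: [0.5673, 0.0506, 0.2385]
tool_rot: [0.684, 0.729, 0.0, 0.0]
ft_force: [0.6, 0.1, -4.4]
grip_width: 0.02
grasp_force: 59.0
```

Run:
```python
from h import *
o=get_obs(); print(o["eef_pos"],o["ft_force"],o["ft_torque"])
L=np.load("scene2.npz");K,e,R=L["K"],L["e"],L["R"]
def proj(X): c=R.T@(np.array(X)-e); return (K@c/c[2])[:2]
a=np.radians(3.65);c=np.array([.5665,.0546])
for s,z in ((-60,.12),(-60,.16),(60,.12),(60,.16)):
    q=c+np.array([[np.cos(a),-np.sin(a)],[np.sin(a),np.cos(a)]])@np.array([.0105,s/1000]); u,v=proj([*q,z])
    row=L["p"][int(round(v)),:,2].astype(int); print(s,z,u.round(2),v.round(2),int(u)-5,row[int(u)-5:int(u)+7])
```

```text
[0.56733195 0.0506355  0.23851114] [ 0.57456793  0.08448286 -4.44176962] [-0.00991496  0.03571158 -0.00464471]
-60 0.12 217.41 183.59 212 [ 24  27  38  49  51  59  79  92  95  96  99 101]
-60 0.16 216.74 174.5 211 [31 35 29 23 25 47 76 92 95 95 97 99]
60 0.12 253.14 195.55 248 [82 83 84 83 82 76 70 68 68 70 74 84]
60 0.16 253.29 186.52 248 [81 81 82 82 81 76 71 68 68 69 69 69]
```

The scene view agrees with the robot for the door edge to 0.3 px, so I weight its pin estimate more: about (0.5572,-0.0243). Lowering gently to feel for it.

apply_moves([
  [[-0.025,-0.06,0,0,-1],[0,0,-0.05,0,-1],[0,0,-0.05,0,-1],[0,0,-0.04,0,-1],[0,0,0,0,-1]],
])

```text
clock: 6.3
eef_pos: [0.5659, 0.0482, 0.2321]
tool_rot: [0.684, 0.729, -0.0, -0.0]
ft_force: [-0.1, -0.0, -5.1]
grip_width: 0.0202
grasp_force: 59.1
```

apply_moves([
  [[0,0,-0.025,0,-1],[0,0,-0.025,0,-1],[0,0,-0.025,0,-1]],
])

```text
clock: 6.55
eef_pos: [0.5662, 0.0483, 0.2296]
tool_rot: [0.684, 0.729, 0.0, 0.0]
ft_force: [-0.2, -0.3, -5.8]
grip_width: 0.0199
grasp_force: 59.1
```

apply_moves([
  [[0,0,-0.025,0,-1],[0,0,-0.025,0,-1],[0,0,0,0,-1]],
])

```text
clock: 6.8
eef_pos: [0.5664, 0.0483, 0.2276]
tool_rot: [0.684, 0.729, 0.0, 0.0]
ft_force: [0.8, 0.3, -4.8]
grip_width: 0.0203
grasp_force: 59.2
```

apply_moves([
  [[0,0,-0.025,0,-1],[0,0,-0.025,0,-1],[0,0,0,0,-1]],
])

```text
clock: 7.05
eef_pos: [0.5664, 0.0482, 0.2256]
tool_rot: [0.684, 0.729, 0.0, 0.0]
ft_force: [1.4, -0.2, -5.0]
grip_width: 0.0203
grasp_force: 59.2
```

apply_moves([
  [[0,0,-0.04,0,-1],[0,0,-0.04,0,-1],[0,0,0,0,-1]],
])

```text
clock: 7.3
eef_pos: [0.5664, 0.0482, 0.2222]
tool_rot: [0.684, 0.729, 0.0, 0.0]
ft_force: [2.2, -0.0, -5.3]
grip_width: 0.0203
grasp_force: 59.2
```

Run:
```python
from h import *
o=get_obs(); print(o["eef_pos"],o["ft_force"],o["ft_torque"])
```

```text
[0.56636163 0.04818563 0.22224034] [ 2.15617247 -0.04000242 -5.32939798] [-0.07976965 -0.51118388  0.11758521]
```

A side force of +x together with a z-moment matching the knuckle lever means we're on the pins. I'll ease +x and keep lowering.

apply_moves([
  [[0.02,0,-0.04,0,-1],[0,0,-0.04,0,-1],[0,0,-0.04,0,-1],[0,0,0,0,-1]],
])

```text
clock: 7.63
eef_pos: [0.5667, 0.0482, 0.2171]
tool_rot: [0.684, 0.729, -0.0, -0.0]
ft_force: [1.0, -0.4, -4.4]
grip_width: 0.0201
grasp_force: 59.1
```

apply_moves([
  [[0.01,0,-0.05,0,-1],[0,0,-0.05,0,-1],[0,0,-0.05,0,-1],[0,0,0,0,-1]],
])

```text
clock: 7.97
eef_pos: [0.5669, 0.0482, 0.211]
tool_rot: [0.684, 0.729, -0.001, -0.0]
ft_force: [-0.2, -0.4, -4.3]
grip_width: 0.0202
grasp_force: 59.1
```

apply_moves([
  [[0,0,-0.05,0,-1],[0,0,-0.05,0,-1],[0,0,-0.025,0,-1],[0,0,0,0,-1]],
])

```text
clock: 8.3
eef_pos: [0.5671, 0.0482, 0.2063]
tool_rot: [0.684, 0.729, -0.0, -0.0]
ft_force: [-0.0, -0.0, -5.3]
grip_width: 0.0203
grasp_force: 59.1
```

apply_moves([
  [[0,0,-0.025,0,-1],[0,0,-0.025,0,-1],[0,0,0,0,-1]],
])

```text
clock: 8.55
eef_pos: [0.5673, 0.0482, 0.2045]
tool_rot: [0.684, 0.729, -0.0, -0.0]
ft_force: [-0.0, 1.0, -4.6]
grip_width: 0.02
grasp_force: 59.1
```

apply_moves([
  [[0,0,-0.02,0,-1],[0,0,-0.015,0,-1],[0,0,0,0,-1]],
])

```text
clock: 8.8
eef_pos: [0.5675, 0.0482, 0.2035]
tool_rot: [0.684, 0.729, 0.0, 0.0]
ft_force: [1.1, 0.5, -3.7]
grip_width: 0.0198
grasp_force: 59.3
```

apply_moves([
  [[0,0,-0.015,0,-1],[0,0,0,0,-1]],
])

```text
clock: 8.97
eef_pos: [0.5676, 0.0483, 0.2033]
tool_rot: [0.684, 0.729, 0.0, 0.0]
ft_force: [-0.5, 1.2, -1.1]
grip_width: 0.0198
grasp_force: 59.7
```

Run:
```python
from h import *
o=get_obs(); print(o["eef_pos"],o["ft_force"],o["ft_torque"],o["joint_pos"])
p,d,K,e,R=cam("scene"); P=pts(d,K,e,R)
m=(abs(P[...,0]-.57)<.03)&(abs(P[...,1]-.05)<.07)&(P[...,2]<.225)&(P[...,2]>.2)
Q=P[m]; print(len(Q),np.percentile(Q[:,2],[50,80,90]))
cv2.imwrite("pics/crop4.png",cv2.resize(p[120:210,160:270],(733,600),interpolation=2))
```

```text
[0.56759941 0.04828854 0.20333464] [-0.53870126  1.22684131 -1.05052885] [-0.02155981  0.2255011  -0.05473347] [ 8.48751350e-02  3.99431838e-01  1.10284403e-01  1.28068272e+00
 -8.88418561e-06  1.59229841e+00]
252 [0.21269466 0.21520924 0.21653784]
```

View pics/crop4.png

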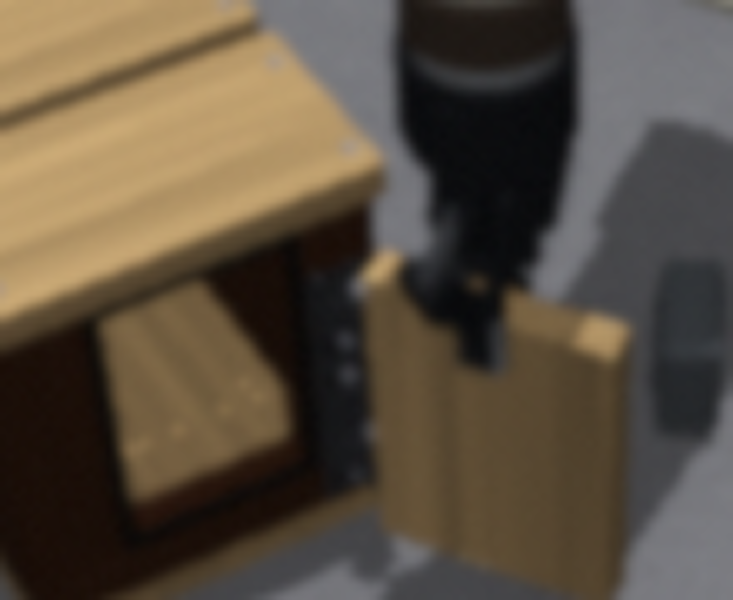

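The door top is at z≈0.215 and the box has taken the weight (Fz went from -5 to -1), so it is seated. Now I'll release, rise and turn the tool to push on the outer face.

apply_moves([
  [[0,0,0,0,-1],[0,0,0,0,-0.5],[0,0,0,0,-0.1],[0,0,0,0,0.2],[0,0,0,0,0.2],[0,0,0,0,0.2],[0,0,0.2,0,0.2],[0,0,0.4,0,0.2]],
])

```text
clock: 9.68
eef_pos: [0.5661, 0.0481, 0.2252]
tool_rot: [0.684, 0.729, -0.002, -0.002]
ft_force: [0.2, 0.2, -0.2]
grip_width: 0.0513
grasp_force: 0.0
```

apply_moves([
  [[0,0,0.5,0,0.2],[0,0,0.4,7,0],[-0.2,0.15,0,7,-1],[-0.2,0.15,0,7,-1],[-0.2,0.15,0,7,-1],[-0.2,0.15,0,7,-1],[-0.16,0.1,0,7,-1],[0,0,0,7,-1]],
])

```text
clock: 10.35
eef_pos: [0.528, 0.077, 0.2637]
tool_rot: [0.317, 0.948, 0.0, 0.0]
ft_force: [-0.6, 0.7, -0.3]
grip_width: -0.0
grasp_force: 0.0
```

apply_moves([
  [[0,0,0,7,-1],[0,0,0,7,-1],[0,0,0,7,-1],[0,0,0,7,-1],[0,0,0,7,-1],[0,0,0,6,-1],[0,0,0,0,-1]],
])

```text
clock: 10.93
eef_pos: [0.5292, 0.0762, 0.2634]
tool_rot: [-0.033, 0.999, 0.0, 0.0]
ft_force: [0.1, -0.2, 0.1]
grip_width: -0.0001
grasp_force: 0.0
```

Run:
```python
from h import *
o=get_obs(); print(o["eef_pos"],o["ft_force"],o["joint_pos"][5],(Rot.from_quat(o["tool_rot"]).as_euler('xyz',degrees=True)).round(2))
p,d,K,e,R=cam("scene"); P=pts(d,K,e,R)
m=(abs(P[...,0]-.57)<.03)&(abs(P[...,1]-.05)<.08)&(P[...,2]<.23)&(P[...,2]>.2)
Q=P[m]; print(len(Q),np.percentile(Q[:,2],[50,90]),cv2.minAreaRect((Q[:,:2]*1000).astype(np.float32)))
cv2.imwrite("pics/crop5.png",cv2.resize(p[110:210,160:270],(660,600),interpolation=2))
```

```text
[0.52915005 0.07623499 0.26339856] [ 0.05427537 -0.22680295  0.07099268] 0.078077926650395 [-1.8000e+02  5.0000e-02 -1.7627e+02]
331 [0.21179973 0.21483572] ((567.8212280273438, 39.87434768676758), (142.4991455078125, 36.78856658935547), 85.5928726196289)
```

View pics/crop5.png

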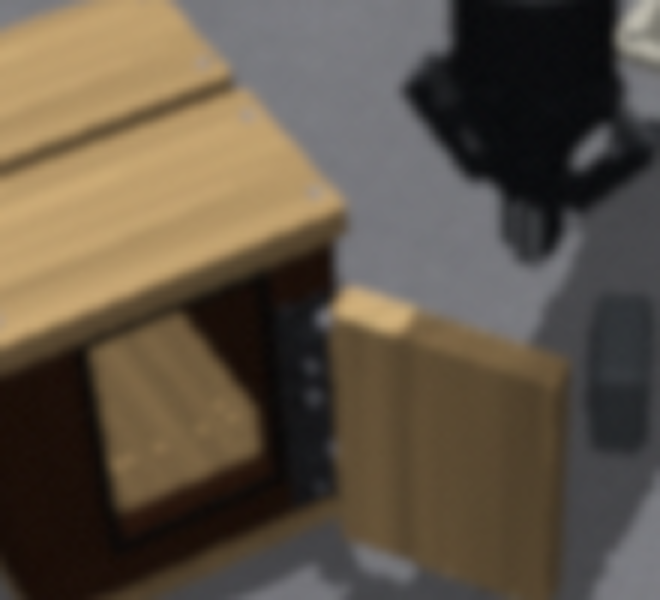

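The door hangs upright on its pins (top at 0.215) and the closed fingers are clear. I'll work out the swing arc.

Run:
```python
import numpy as np
ax=np.array([.5587,-.0239])
def p(y,g=0): a=np.radians(y); return ax+np.array([[np.cos(a),-np.sin(a)],[np.sin(a),np.cos(a)]])@[-.008-g,.102]
print(p(3.65),p(3.65,.015))
y=3.65
ys=[y:=y-4 for _ in range(24)]+[y:=y-2 for _ in range(10)]+[y:=y-1 for _ in range(10)]
q=p(3.65)
for k,y in enumerate(ys):
    d=(p(y)-q)/.04; r=d.round(3); q=q+r*.04; print(k,round(y,2),r,q.round(4))
```

```text
[0.54422276 0.07738381] [0.52925319 0.07642889]
0 -0.35 [0.178 0.019] [0.5513 0.0781]
1 -4.35 [0.178 0.007] [0.5585 0.0784]
2 -8.35 [ 0.178 -0.006] [0.5656 0.0782]
3 -12.35 [ 0.178 -0.018] [0.5727 0.0775]
4 -16.35 [ 0.176 -0.031] [0.5797 0.0762]
5 -20.35 [ 0.173 -0.043] [0.5867 0.0745]
6 -24.35 [ 0.17  -0.054] [0.5935 0.0723]
7 -28.35 [ 0.166 -0.067] [0.6001 0.0697]
8 -32.35 [ 0.16  -0.078] [0.6065 0.0665]
9 -36.35 [ 0.155 -0.089] [0.6127 0.063 ]
10 -40.35 [ 0.149 -0.099] [0.6187 0.059 ]
11 -44.35 [ 0.14 -0.11] [0.6243 0.0546]
12 -48.35 [ 0.133 -0.119] [0.6296 0.0499]
13 -52.35 [ 0.125 -0.128] [0.6346 0.0447]
14 -56.35 [ 0.115 -0.137] [0.6392 0.0393]
15 -60.35 [ 0.105 -0.144] [0.6434 0.0335]
16 -64.35 [ 0.095 -0.151] [0.6472 0.0275]
17 -68.35 [ 0.084 -0.157] [0.6505 0.0212]
18 -72.35 [ 0.073 -0.163] [0.6535 0.0147]
19 -76.35 [ 0.062 -0.168] [0.6559 0.0079]
20 -80.35 [ 0.049 -0.171] [0.6579 0.0011]
21 -84.35 [ 0.038 -0.175] [ 0.6594 -0.0059]
22 -88.35 [ 0.025 -0.177] [ 0.6604 -0.013 ]
23 -92.35 [ 0.013 -0.178] [ 0.6609 -0.0201]
24 -94.35 [ 0.002 -0.089] [ 0.661  -0.0237]
25 -96.35 [-0.002 -0.089] [ 0.6609 -0.0272]
26 -98.35 [-0.004 -0.09 ] [ 0.6608 -0.0308]
27 -100.35 [-0.008 -0.088] [ 0.6605 -0.0343]
28 -102.35 [-0.01  -0.089] [ 0.6601 -0.0379]
29 -104.35 [-0.014 -0.088] [ 0.6595 -0.0414]
30 -106.35 [-0.017 -0.088] [ 0.6588 -0.0449]
31 -108.35 [-0.02  -0.087] [ 0.658  -0.0484]
32 -110.35 [-0.023 -0.086] [ 0.6571 -0.0519]
33 -112.35 [-0.026 -0.086] [ 0.6561 -0.0553]
34 -113.35 [-0.014 -0.042] [ 0.6555 -0.057 ]
35 -114.35 [-0.014 -0.042] [ 0.6549 -0.0587]
36 -115.35 [-0.016 -0.042] [ 0.6543 -0.0603]
37 -116.35 [-0.016 -0.042] [ 0.6537 -0.062 ]
38 -117.35 [-0.017 -0.041] [ 0.653  -0.0637]
39 -118.35 [-0.018 -0.041] [ 0.6523 -0.0653]
40 -119.35 [-0.018 -0.041] [ 0.6515 -0.0669]
41 -120.35 [-0.019 -0.04 ] [ 0.6508 -0.0685]
42 -121.35 [-0.02 -0.04] [ 0.65   -0.0701]
43 -122.35 [-0.021 -0.04 ] [ 0.6491 -0.0717]
```

apply_moves([
  [[0,0,-0.3,0,-1],[0,0,-0.5,0,-1],[0,0,-0.5,0,-1],[0,0,-0.2,0,-1],[0.1,0,0,0,-1],[0.1,0,0,0,-1],[0.05,0,0,0,-1],[0,0,0,0,-1]],
])

```text
clock: 11.65
eef_pos: [0.5406, 0.0764, 0.2041]
tool_rot: [-0.031, 1.0, 0.0, 0.002]
ft_force: [0.6, -0.7, 0.2]
grip_width: 0.0001
grasp_force: 0.0
```

apply_moves([
  [[0.04,0,0,0,-1],[0.05,0.02,0,0,-1],[0.09,0.01,0,-2,-1],[0.09,0.01,0,-2,-1],[0.18,0.007,0,-4,-1],[0.18,-0.006,0,-4,-1],[0.18,-0.018,0,-4,-1],[0.176,-0.031,0,-4,-1]],
])

```text
clock: 12.32
eef_pos: [0.5789, 0.0761, 0.2031]
tool_rot: [0.144, 0.99, 0.0, 0.0]
ft_force: [-0.5, -0.5, -1.2]
grip_width: -0.0002
grasp_force: 0.1
```

apply_moves([
  [[0.173,-0.043,0,-4,-1],[0.17,-0.054,0,-4,-1],[0.166,-0.067,0,-4,-1],[0.16,-0.078,0,-4,-1],[0.155,-0.089,0,-4,-1],[0.149,-0.099,0,-4,-1],[0.14,-0.11,0,-4,-1],[0.133,-0.119,0,-4,-1]],
])

```text
clock: 12.98
eef_pos: [0.6288, 0.0496, 0.203]
tool_rot: [0.411, 0.912, 0.0, 0.0]
ft_force: [0.5, 0.0, -0.6]
grip_width: -0.0
grasp_force: 0.1
```

```bash
cat > dr.py <<'E'
from h import *
o=get_obs(); print(o["eef_pos"],o["ft_force"])
p,d,K,e,R=cam("scene"); P=pts(d,K,e,R)
m=(np.hypot(P[...,0]-.5587,P[...,1]+.0239)<.16)&(P[...,2]<.16)&(P[...,2]>.1)&(p[...,2]>p[...,0]*1.4)
n=R.T
Q=P[m][:,:2]; 
# box frame
a=np.radians(-120.1); b=(Q-[.558,-.1724])@np.array([[np.cos(a),-np.sin(a)],[np.sin(a),np.cos(a)]])
Q=Q[b[:,0]<-.1]; b=b[b[:,0]<-.1]
print(len(Q)); l=cv2.fitLine(Q.astype(np.float32),cv2.DIST_HUBER,0,.01,.01).ravel(); print("line deg",np.degrees(np.arctan2(l[1],l[0]))); 
print("box frame ranges",np.percentile(b,[2,50,98],axis=0).round(4).tolist())
E
python3 dr.py
```

```text
[0.62877225 0.04964503 0.20298111] [ 0.53317807  0.04251592 -0.62372988]
286
line deg 86.80758
box frame ranges [[-0.254, -0.0585], [-0.1547, -0.0167], [-0.1002, 0.0815]]
```

Run:
```python
from h import *
p,*_=cam("scene"); cv2.imwrite("pics/crop6.png",cv2.resize(p[110:230,130:270],(700,600),interpolation=2))
```

```text
(no output)
```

View pics/crop6.png

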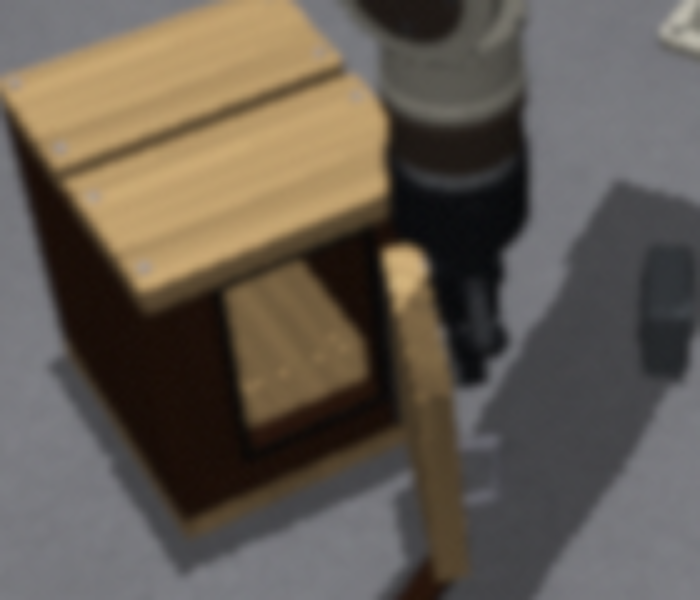

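The door is swung about half-way (edge-on at crop (430,430)) and is following the fingers. Continuing the arc.

apply_moves([
  [[0.125,-0.128,0,-4,-1],[0.115,-0.137,0,-4,-1],[0.105,-0.144,0,-4,-1],[0.095,-0.151,0,-4,-1],[0.084,-0.157,0,-4,-1],[0.073,-0.163,0,-4,-1],[0.062,-0.168,0,-4,-1],[0.049,-0.171,0,-4,-1]],
])

```text
clock: 13.75
eef_pos: [0.6566, 0.001, 0.2029]
tool_rot: [0.646, 0.764, 0.0, -0.0]
ft_force: [-0.1, 0.0, -0.2]
grip_width: 0.0003
grasp_force: 0.1
```

apply_moves([
  [[0.038,-0.175,0,-4,-1],[0.025,-0.177,0,-4,-1],[0.013,-0.178,0,-4,-1],[0.002,-0.089,0,-2,-1],[-0.002,-0.089,0,-2,-1],[-0.004,-0.09,0,-2,-1],[-0.008,-0.088,0,-2,-1],[-0.01,-0.089,0,-2,-1]],
])

```text
clock: 14.42
eef_pos: [0.6587, -0.0379, 0.2029]
tool_rot: [0.779, 0.627, 0.0, -0.0]
ft_force: [0.2, 0.6, -0.5]
grip_width: 0.0003
grasp_force: 0.2
```

apply_moves([
  [[-0.014,-0.088,0,-2,-1],[-0.017,-0.088,0,-2,-1],[-0.02,-0.087,0,-2,-1],[-0.012,-0.043,0,-1,-1],[-0.012,-0.043,0,-1,-1],[-0.013,-0.043,0,-1,-1],[-0.013,-0.043,0,-1,-1],[0,0,0,0,-1]],
])

```text
clock: 15.08
eef_pos: [0.6546, -0.0558, 0.2028]
tool_rot: [0.831, 0.556, -0.0, 0.0]
ft_force: [0.1, 0.1, -0.0]
grip_width: -0.0001
grasp_force: 0.1
```

Run:
```python
from h import *
o=get_obs(); print(o["eef_pos"],o["ft_force"],(Rot.from_quat(o["tool_rot"]).as_euler('xyz',degrees=True)).round(2))
p,*_=cam("scene"); cv2.imwrite("pics/crop7.png",cv2.resize(p[110:230,130:270],(700,600),interpolation=2))
```

```text
[ 0.65458181 -0.05582991  0.20277563] [ 0.14329139  0.08065458 -0.02819221] [1.80e+02 1.00e-02 6.76e+01]
```

View pics/crop7.png

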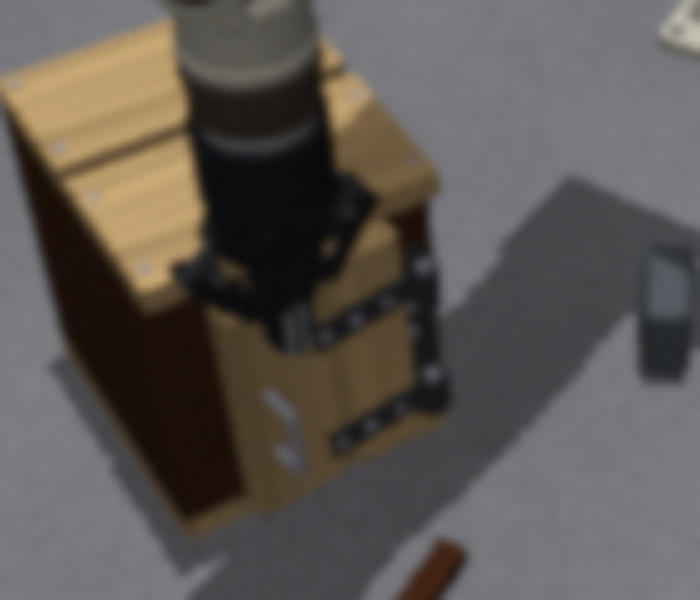

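Nearly shut: the straps and handle face the camera, and the fingers press at crop (290,340). Finishing slowly.

apply_moves([
  [[-0.015,-0.042,0,-1,-1],[-0.016,-0.042,0,-1,-1],[-0.016,-0.042,0,-1,-1],[-0.016,-0.042,0,-1,-1],[0,0,0,0,-1]],
])

```text
clock: 15.55
eef_pos: [0.652, -0.0628, 0.2027]
tool_rot: [0.85, 0.527, -0.0, 0.0]
ft_force: [0.6, -0.2, 0.2]
grip_width: 0.0001
grasp_force: 0.1
```

apply_moves([
  [[-0.017,-0.041,0,-1,-1],[-0.018,-0.041,0,-1,-1],[0,0,0,0,-1]],
])

```text
clock: 15.8
eef_pos: [0.6506, -0.066, 0.2027]
tool_rot: [0.859, 0.512, -0.0, 0.0]
ft_force: [0.7, 0.4, 0.8]
grip_width: 0.0001
grasp_force: 0.1
```

apply_moves([
  [[-0.01,-0.02,0,-0.5,-1],[-0.01,-0.02,0,-0.5,-1],[0,0,0,0,-1]],
])

```text
clock: 16.05
eef_pos: [0.65, -0.0673, 0.2026]
tool_rot: [0.863, 0.505, 0.0, -0.0]
ft_force: [0.6, 0.1, -0.0]
grip_width: -0.0
grasp_force: 0.3
```

apply_moves([
  [[-0.01,-0.017,0,0,-1],[-0.01,-0.017,0,0,-1],[0,0,0,0,-1]],
])

```text
clock: 16.3
eef_pos: [0.6497, -0.0679, 0.2026]
tool_rot: [0.863, 0.505, 0.001, -0.0]
ft_force: [2.1, 1.9, -3.1]
grip_width: -0.0004
grasp_force: 1.8
```

apply_moves([
  [[-0.01,-0.017,0,0,-1],[0,0,0,0,-1]],
])

```text
clock: 16.47
eef_pos: [0.6496, -0.0679, 0.2027]
tool_rot: [0.863, 0.505, 0.001, -0.001]
ft_force: [3.0, 4.9, -1.3]
grip_width: 0.0
grasp_force: 2.9
```

apply_moves([
  [[-0.01,-0.017,0,0,-1],[0,0,0,0,-1]],
])

```text
clock: 16.63
eef_pos: [0.6496, -0.068, 0.2027]
tool_rot: [0.863, 0.505, 0.002, -0.001]
ft_force: [4.8, 5.3, -2.5]
grip_width: -0.0001
grasp_force: 3.7
```

The arm has stopped at the predicted shut position with about 7 N. Backing off and checking.

apply_moves([
  [[0.05,0.087,0,0,-1],[0.1,0.17,0,0,-1],[0.2,0.34,0.1,0,-1],[0.3,0.5,0.3,0,-1],[0.2,0.5,0.5,0,-1],[0,0.7,0.5,0,-1],[-0.3,0.7,0.3,0,-1],[-0.3,0.7,0,0,-1]],
])

```text
clock: 17.3
eef_pos: [0.6597, 0.0789, 0.2739]
tool_rot: [0.863, 0.504, 0.002, 0.002]
ft_force: [-0.3, -0.0, 0.1]
grip_width: 0.0002
grasp_force: 0.0
```

Run:
```python
from h import *
o=get_obs(); print(o["eef_pos"],o["ft_force"])
a=np.radians(-120.1); M=np.array([[np.cos(a),-np.sin(a)],[np.sin(a),np.cos(a)]])
p,d,K,e,R=cam("scene"); P=pts(d,K,e,R); cv2.imwrite("pics/crop8.png",cv2.resize(p[110:230,130:270],(700,600),interpolation=2))
Q=P.reshape(-1,3); Q=Q[(Q[:,2]>.16)&(Q[:,2]<.2)]; b=(Q[:,:2]-[.558,-.1735])@M
for y0,y1 in ((.035,.055),(.0,.03),(-.03,0)):
    s=b[(b[:,1]>y0)&(b[:,1]<y1)&(abs(b[:,0]+.12)<.05)]; print(y0,len(s),np.median(s[:,0]).round(4))
```

```text
[0.65970962 0.07887657 0.27390987] [-0.25841679 -0.00689924  0.12131299]
0.035 66 -0.1275
0.0 88 -0.1271
-0.03 98 -0.1282
```

View pics/crop8.png

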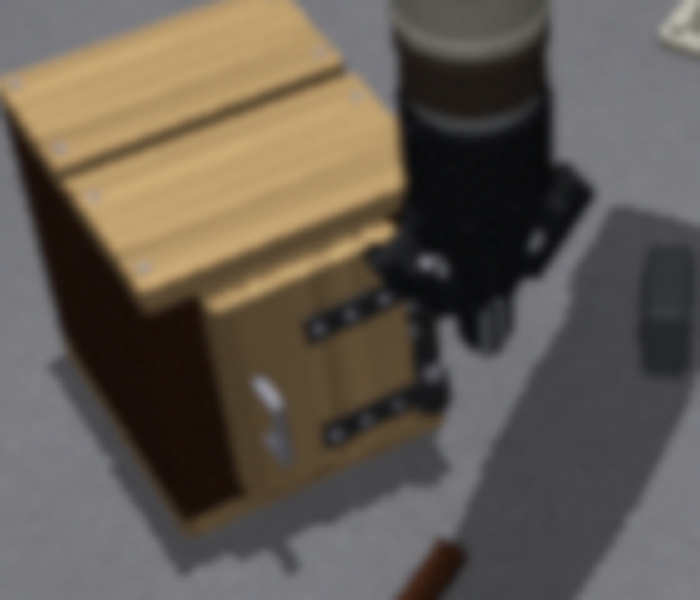

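The door is shut: its outer face is parallel to the front at box x≈-0.127 and the arm is clear. Handing in.

```bash
python3 -c "
from workcell import order
print(order.job_done())"
```

```text
the job is handed in; nothing more can be done
None
```

The door is hung on both pins, swung shut against its frame and released, and the job was handed in at about 17 s; no verdict came back. A final camera check showed it shut with the arm clear.

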